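# Offer a sprocket cover up to the slanted crankcase face

### The arm

A 6-joint arm with a two-finger parallel gripper is mounted at the origin on the work surface. World frame = base frame: x ahead of the robot, y to its left, z up, the work surface at z = 0. Lengths are in m, angles in degrees, forces in N, time in s.
With the tool pointing down it reaches from about 0.425 to 0.95 m from the base axis. Payload 3.5 kg.
Tool frame: the origin (TCP) lies midway between the tips of the shut fingers; the grasp point (between the pads) lies 19 mm behind it; z points along the fingers, y is the line along which they close (so a half turn about z gives the same grasp; the last joint's range is limited). The gripper opens to 85 mm and grips with 20 to 120 N. Pads are 22 mm wide; open, the fingers measure 114 mm over their backs; the gripper's body (76 mm by 85 mm) begins 54 mm behind the grasp point. The pads swing forward as they close: fully open they stand 13 mm farther back than shut.
Start: joints at [-77.407, 16.404, 90.338, -0, 73.258, -8.594], TCP at [0.244, -0.629, 0.231] pointing down, gripper open.
Joint ranges: [-158.93, 158.93], [-51.34, 127.21], [12.03, 142.37], [-87.48, 267.48], [13.55, 161.25], [-162.69, 162.69]. Speed limits (degrees/s): [159.86, 159.86, 180, 180, 180, 180].

### API

Orientations are given as [roll, pitch, yaw] about the fixed x, y, z axes, in that order (R = Rz(yaw) Ry(pitch) Rx(roll)).
In Python, from rig import readout, eyes, manip, trace, pinpoint gives the robot as it stands.
- The arm moves only by the tool send_rows, never from a script. Its argument "motion" is a list of rows, each a list of 7 numbers: the shift along the tool's x, y, z in cm, then the turn, a rotation vector about the tool's x, y, z in degrees, then the opening in per cent of the stroke, from 0 (shut) to 100 (fully open). A call has exactly 10 rows; each row shifts and turns the commanded pose from where the row before left it, along the tool's axes as they then stand; what a row does not reach is not made up. A row lasts 1/12 s, in which the tool goes at most 41.7 mm and 7.16 degrees, less where a joint would pass 70% of its speed; a pose out of reach is approached as far as the arm can. A call with a gripper value outside its range is refused whole. The fingers move at their own pace and stop on an object; "newtons" is the grip in N (left out, the last holds). Time passes only in rows, so rows that do not move let the fingers close, or fill a call up. It gives the time, the measured TCP pose, the force, the opening and the grip force at its end, in the units of the state.
- readout.observe(): the state, without advancing time (a new reading comes with each control period).
- eyes.snapshot(name): name is "scene" or "top"; returns a dict with "img" (480x640x3 uint8, red, green, blue), "fov_y" (degrees; the focal length in pixels is half the picture's height over the tangent of half this angle, whatever the lens; pixels are square), "cx", "cy" (the principal point, pixels), "world_to_cam" (4x4, takes a point from world to camera coordinates). Camera axes: x right, y down, z forward; pixel columns grow to the right and rows downward; lengths in m; the calibration is good to about 2 mm. A picture is of the moment at which its call begins. There is no depth.
- manip.job_done(): hands the job in; it is judged then, once.
Trained networks look in a picture, given as the dict that the camera call returned (one of the last four; its "shot" number tells which), for a name from the list of things; names that differ only in an ending like _2 or _b are one class to them, and where a whole thing is asked for, a point or a joint stands for the part that bears it (a point fixed in the world has none). Each returns a list of dicts, best first, with "confidence" (0 to 1); they miss things now and then, are a little off and sometimes report something else, mostly with a low value. They report only what shows in the picture. A call takes as long as a camera call. They do not tell look-alikes from the thing itself.
- trace(name, picture): "pixels" (480x640 bool, what is visible of it) and "centre" ([column, row] in pixels, amid what is visible of it).
- pinpoint(name, picture): "centre" ([column, row] in pixels: a listed point, or the origin of a listed thing).
The state is a dict: "time": time; "q": joint angles; "dq": joint speeds; "joint_torque": joint torques, N m; "tool_pos": TCP position; "orientation": TCP orientation; "wrist_force": force on the tool from outside, world axes, zero at the start; "torque": the same for the moment, N m; "gripper_width": opening from 0.0 (shut) to 1.0 (fully open); "gripper_force": force on a finger pad.
Only numpy, scipy, OpenCV 4.12 (cv2) and the standard library are available. Lean on these libraries where they do the work, as an engineer would, in place of code of your own. Each camera call takes 0.05 s, during which the arm holds its last target. There are 200 camera calls.

### The job

Turn the black bar knob a quarter turn so that its steel tongue swings clear of the sprocket cover, then lift the cover off its board by the rib and offer it up to the slanted face of the crankcase: same slope, underside flat on the face, edges lined up with the face's edges. Finish still gripping the rib and pressing the cover flush against the face, firmly but without ramming it (about 10 N), ready for someone to put the bolts in; do not let go. Do not push the crankcase to another slope, and leave the other parts on the bench where they are.

Things in the scene. Friction and masses are not known exactly. Their poses are not given: they have to be found in the camera images.
- cradle: Wooden board, 205 x 124 x 12 mm, fixed to the bench. Origin under the middle of the cover's place, on the bench; the board runs from -70 to +135 mm along its own x; its z points up. Its top is at 12 mm. The clamp knob stands on it at x = +86 mm. Low wooden strips 5 mm high lie 2 to 7 mm outside the cover's two long edges and the short edge away from the knob.
- clamp_knob (a joint): Angle of the clamp knob about its vertical axis, rad. 0: its steel tongue points along the cradle's -x, over the short edge of the cover; it grows counterclockwise seen from above, to a stop at 1.57 (tongue along the cradle's -y, clear of the cover; clear from about 1.15, turn it to 1.3 or more). It starts between 0 and 0.25, needs about 0.06 N m and stays where it is left.
- knob_grip (a point): Point on the knob's vertical axis, 46.5 mm above the bench, inside its black bar grip. The grip is 44 mm long, 13 mm wide and 30 mm tall (from 28.5 to 58.5 mm above the bench); the long side is parallel to the tongue. The frame's x axis is the bar's long direction (the tongue points to -x) and turns with the knob. The tongue, 16 mm wide and 6 mm thick, lies at 19.5 to 25.5 mm above the bench and reaches 40 mm from the axis.
- cover: Black nylon sprocket cover, about 0.1 to 0.21 kg: a flat plate 120 (x) x 90 (y) x 6 mm with its corners cut, symmetrical, with an upright rib in the middle of its upper side. Origin at the centre of its flat underside; z points up out of the upper side. It lies on the cradle board (underside 12 mm above the bench), its x along the cradle's x.
- cover_rib (a point): Middle of the cover's grip rib, 28 mm above the cover's underside. The rib is 50 mm long along the cover's x, 14 mm thick along the cover's y, and runs from 6 to 40 mm above the underside. Grip it across its thickness.
- stand: Dark steel stand with the aluminium crankcase in it, fixed to the bench. Base plate 130 x 150 x 10 mm, origin under its centre on the bench. Two cheeks at y = +-60 mm (8 mm thick, 50 mm wide) rise to 92 mm; the case is between them on a level axis along the stand's y, 73 mm above the bench.
- case_face (a point): Centre of the crankcase's flat slanted face, 120 (x) x 90 (y) mm. z points straight out of the face, y is level, x runs up the slope (away from the robot). The face is 26 mm from the level axis, so its centre is about 95 to 98 mm above the bench. It slopes down towards the robot by 0.26 to 0.60 rad from level, different each time; the stand may be turned up to 0.35 rad. The case is very stiff in its stand: it does not move under 25 N.
- sleeve_a: Bystander: aluminium spacer sleeve, 28 mm across, 30 mm tall, standing in front of the funnel. Origin at the centre of its foot.
- sleeve_b: Bystander: aluminium spacer sleeve, 28 mm across, 22 mm tall, standing between board and stand. Origin at the centre of its foot.
- sleeve_c: Bystander: aluminium spacer sleeve, 32 mm across, 36 mm tall, near the funnel. Origin at the centre of its foot.
- bolt: Bystander: zinc-plated tensioner bolt standing on its 22 mm head, 50 mm tall, between board and stand. Origin at the centre of its foot.
- nipple: Bystander: squat brass grease nipple housing, 34 mm across, 31 mm tall, near the funnel. Origin at the centre of its foot.
- spanner: Bystander: steel spanner, 170 mm long, lying on the left of the bench.
- grease_tin: Bystander: plain tin, 70 mm across, 60 mm tall, on the right of the bench. Origin at the centre of its foot.
There are look-alikes about, which are no part of the job. What is shaped like the cover but green or pink is not meant.

How it is judged:
By the outcome, as a careful person would: the job done as asked, in the order asked, and still so for the second after the job is handed in, while the arm keeps its last pose, push and grip.
It also fails if it takes over 51 s, if anything falls off the work surface, if the arm or the gripper's body presses on something with over 40 N, if the wrist force passes 120 N, or if a joint passes its speed limit or range.

## Working session

There is one attempt and no reset: what is moved stays moved. The work goes in short steps, Python scripts to look and compute and a tool call to move; the robot and the scene stay as the last step left them, time stands still between calls to the robot, and variables do not carry over. Pictures are saved under pics/ and viewed, at most 10 in all, crops included, and the job is handed in when it is done.

Besides the shell and the picture viewer there is one more tool, called after "Emit:" as name([rows], argument=value, ...), one row to a line, values as JSON. send_rows: Moves the arm, as the interface text tells. Its arguments: {"type":"object","properties":{"motion":{"type":"array"},"newtons":{"type":"number"}},"required":["motion"]}

```bash
ls; mkdir -p pics
python3 - <<'E'
from rig import readout, eyes, trace, pinpoint
import cv2
print(readout.observe())
for n in ("scene","top"):
    p=eyes.snapshot(n); cv2.imwrite(f"pics/{n}0.png",p["img"][:,:,::-1])
    print(n,p["fov_y"],p["cx"],p["cy"],p["world_to_cam"].round(4).tolist() if hasattr(p["world_to_cam"],'round') else p["world_to_cam"])
    for o in ("cradle","knob_grip","cover","cover_rib","stand","case_face","sleeve_a","sleeve_c","bolt","nipple","spanner","grease_tin"):
        print(o,[(([round(float(v),1) for v in d["centre"]]),round(d["confidence"],2)) for d in pinpoint(o,p)][:4])
E
```

```text
pics
{'time': 0.0, 'q': array([-7.74071578e+01,  1.64561471e+01,  9.04242855e+01,  6.75889617e-04,
        7.32571291e+01, -8.59458052e+00]), 'dq': array([-0.0025955 ,  0.01641141,  0.01102239, -0.01083954,  0.09967803,
        0.05119467]), 'joint_torque': array([ 1.02659858e-03, -4.05977511e+01, -2.92628235e+01, -5.55326051e-05,
        5.79300613e-03,  3.50890602e-06]), 'tool_pos': array([ 0.24384033, -0.62870776,  0.22990171]), 'orientation': array([-1.79864080e+02, -2.11969595e-02,  2.11872021e+01]), 'wrist_force': array([ 0.36837219,  0.71998834, -0.11210636]), 'torque': array([-0.01964363, -0.00658613, -0.01590345]), 'gripper_force': 0.0, 'gripper_width': 0.9986641199686626}
scene 51.38420088205358 323.1084698664551 250.00619927214638 [[-0.8306, 0.5569, 0.0012, 0.4367], [0.3974, 0.5942, -0.6993, -0.1463], [-0.3901, -0.5803, -0.7149, 1.3323], [0.0, 0.0, 0.0, 1.0]]
cradle [([275.7, 222.9], 0.71)]
knob_grip [([240.9, 221.4], 0.6)]
cover [([279.0, 217.1], 0.81), ([305.5, 155.8], 0.64), ([335.9, 191.7], 0.62)]
cover_rib [([307.4, 147.4], 0.79), ([270.9, 206.0], 0.74)]
stand [([384.
[... 521 characters left out ...]
819, -0.0094, -0.1893, 0.5619], [0.1892, 0.004, -0.9819, 1.1864], [0.0, 0.0, 0.0, 1.0]]
cradle []
knob_grip [([404.1, 227.5], 0.49), ([124.2, 272.7], 0.41)]
cover [([406.1, 265.6], 0.96), ([485.2, 358.7], 0.8), ([409.3, 347.1], 0.77)]
cover_rib [([408.5, 262.9], 0.84), ([415.2, 347.0], 0.6), ([488.8, 355.0], 0.58)]
stand [([227.4, 268.1], 0.65)]
case_face [([215.9, 263.8], 0.81)]
sleeve_a [([306.1, 205.7], 0.65), ([359.2, 173.0], 0.48), ([308.6, 304.8], 0.44)]
sleeve_c [([306.1, 205.7], 0.65), ([359.2, 173.0], 0.48), ([308.6, 304.8], 0.44)]
bolt [([305.9, 251.9], 0.44)]
nipple [([254.8, 170.3], 0.56)]
spanner [([125.1, 272.4], 0.9), ([359.2, 168.1], 0.35)]
grease_tin [([482.6, 287.8], 0.64)]
```

View pics/scene0.png

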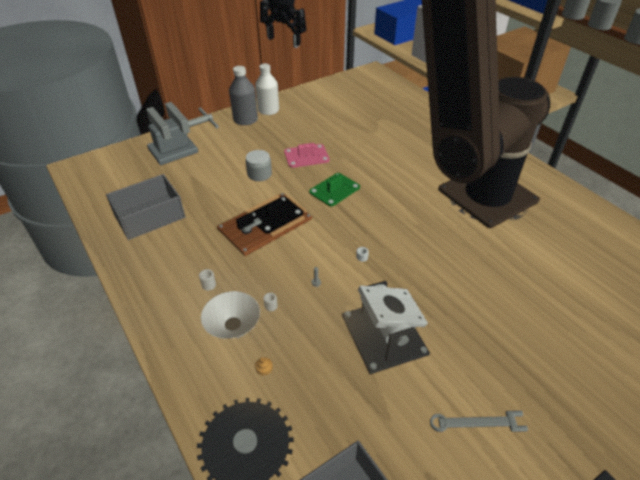

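View pics/top0.png

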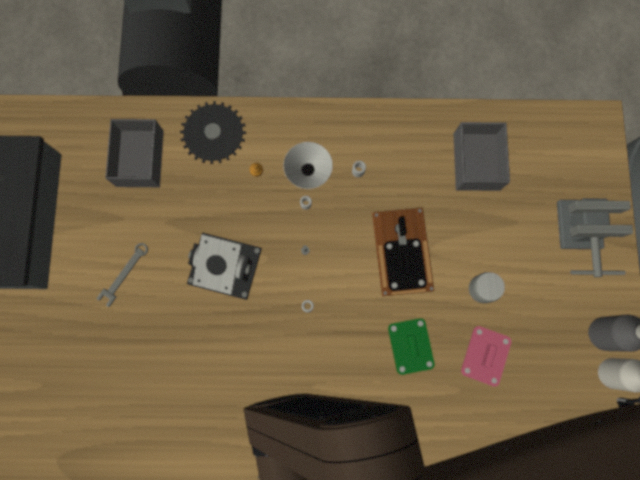

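The scene shows the black cover with the knob on its wooden board at (279,217) in scene and (406,265) in top. The stand is at (390,310) in scene and (225,265) in top. The look-alikes are the green cover at top (411,347), scene (335,190), and the pink cover at top (488,356), scene (306,155). The sprocket, tin and spanner are different shapes. I choose the black cover and check it in a close crop.

```bash
cat > h.py <<'E'
import numpy as np, cv2
from rig import readout, eyes, trace, pinpoint, manip
from scipy.spatial.transform import Rotation as Ro
def K(p):
    f=240/np.tan(np.radians(p["fov_y"])/2); return f
def proj(p,X):
    X=np.atleast_2d(X); W=np.array(p["world_to_cam"]); c=X@W[:3,:3].T+W[:3,3]
    return np.c_[K(p)*c[:,0]/c[:,2]+p["cx"],K(p)*c[:,1]/c[:,2]+p["cy"]]
def onz(p,uv,z):
    W=np.array(p["world_to_cam"]); R=W[:3,:3]; o=-R.T@W[:3,3]
    d=R.T@np.array([(uv[0]-p["cx"])/K(p),(uv[1]-p["cy"])/K(p),1]); return o+d*(z-o[2])/d[2]
def tri(ps,uvs):
    A=[];b=[]
    for p,uv in zip(ps,uvs):
        W=np.array(p["world_to_cam"]); R=W[:3,:3]; o=-R.T@W[:3,3]
        d=R.T@np.array([(uv[0]-p["cx"])/K(p),(uv[1]-p["cy"])/K(p),1]); d/=np.linalg.norm(d)
        P=np.eye(3)-np.outer(d,d); A.append(P); b.append(P@o)
    return np.linalg.solve(sum(A),sum(b))
E
python3 - <<'E'
from h import *
ims=[]
ps={n:eyes.snapshot(n) for n in("scene","top")}
for n,cs in(("scene",((265,220),(388,325))),("top",((404,250),(225,266)))):
    for c in cs:
        i=ps[n]["img"][c[1]-50:c[1]+50,c[0]-66:c[0]+67,::-1]; ims.append(cv2.resize(i,(400,300),interpolation=cv2.INTER_CUBIC))
cv2.imwrite("pics/c.png",np.vstack([np.hstack(ims[:2]),np.hstack(ims[2:])]))
t,s=ps["top"],ps["scene"]
print("cover",onz(t,(406.1,265.6),.012),onz(s,(279,217.1),.012))
print("rib",onz(t,(408.5,262.9),.04),onz(s,(270.9,206),.04))
print("knob",onz(t,(404.1,227.5),.0465),onz(s,(240.9,221.4),.0465))
print("face",tri([t,s],[(215.9,263.8),(396.7,305.8)]))
for n in("sleeve_b","bolt","nipple","grease_tin"):
    print(n,[onz(t,d["centre"],0).round(3) for d in pinpoint(n,t)])
for o in("cover","cradle","case_face","clamp_knob"):
  for n in ps:
    for d in trace(o,ps[n])[:1]:
      m=d["pixels"].astype(np.uint8); c=max(cv2.findContours(m,0,2)[0],key=cv2.contourArea)
      print(o,n,round(d["confidence"],2),m.sum(),cv2.minAreaRect(c))
E
```

```text
cover [ 0.51432843 -0.2369585   0.012     ] [ 0.51120059 -0.22054123  0.012     ]
rib [ 0.51657316 -0.23784747  0.04      ] [ 0.52143687 -0.2393879   0.04      ]
knob [ 0.59939929 -0.22838492  0.0465    ] [ 0.61216876 -0.22327628  0.0465    ]
face [0.49868773 0.20333676 0.09570881]
sleeve_b [array([ 0.521, -0.237,  0.   ]), array([ 0.748, -0.127,  0.   ]), array([ 0.667, -0.004,  0.   ]), array([ 0.414, -0.01 ,  0.   ])]
bolt [array([0.669, 0.003, 0.   ])]
nipple [array([0.759, 0.126, 0.   ])]
grease_tin [array([ 0.463, -0.422,  0.   ]), array([ 0.749, -0.12 ,  0.   ])]
cover scene 0.77 964 ((335.11236572265625, 189.67979431152344), (26.49994659423828, 45.47391128540039), 57.9946174621582)
cover top 0.83 1999 ((410.51922607421875, 346.09619140625), (53.34358596801758, 39.0271110534668), 78.69007110595703)
cradle scene 0.85 2042 ((264.1015319824219, 223.08859252929688), (40.83693313598633, 88.16908264160156), 61.073577880859375)
cradle top 0.92 2545 ((402.2172546386719, 251.21160888671875), (86.53914642333984, 53.19534683227539), 81.99527740478516)
case_face scene 0.6 2234 ((391.9000549316406, 306.3000183105469), (63.95154571533203, 47.85185241699219), 63.43495178222656)
case_face top 0.8 2343 ((217.11767578125, 263.5294189453125), (49.962337493896484, 52.872764587402344), 14.03624439239502)
clamp_knob scene 0.67 313 ((247.60292053222656, 221.33824157714844), (16.29236602783203, 23.323806762695312), 59.03623962402344)
clamp_knob top 0.51 208 ((401.06158447265625, 229.49234008789062), (27.03957176208496, 9.922779083251953), 82.87498474121094)
```

View pics/c.png

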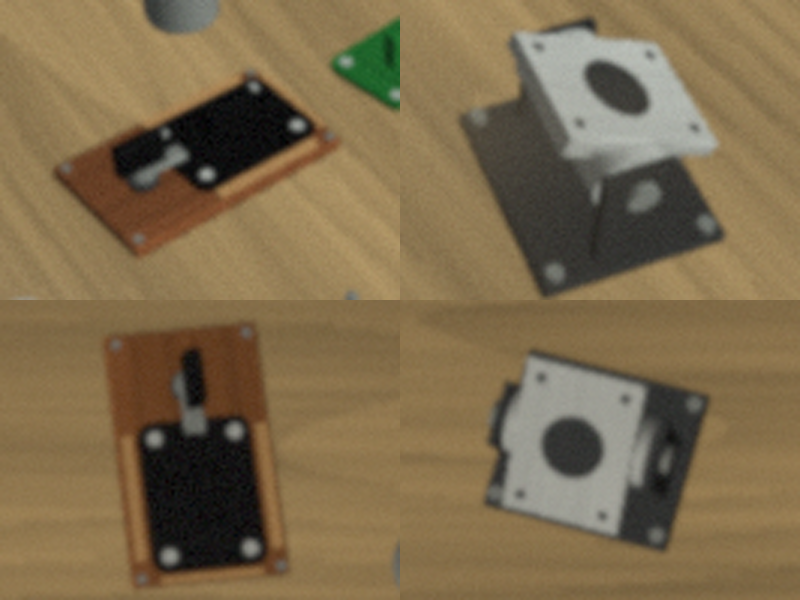

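The crop confirms the black cover on the wooden board, with tongue over it at crop (195,415) and the aluminium face clearly visible with its four corners. Next I fit the poses from the corners.

```bash
cat > fit.py <<'E'
from h import *
from scipy.optimize import least_squares
import itertools
def face_pts(q):
    x,y,yaw,th=q; B=Ro.from_euler('ZY',[yaw,-th]).as_matrix()
    c=np.array([x,y,.073])+B[:,2]*.026
    return c,B,c+np.array([[a,b,0] for a,b in((.06,.045),(.06,-.045),(-.06,-.045),(-.06,.045))])@B.T
def cradle_pts(q):
    x,y,yaw=q; R=Ro.from_euler('z',yaw).as_matrix()
    return np.array([[a,b,.012] for a,b in((.135,.062),(.135,-.062),(-.07,-.062),(-.07,.062))])@R.T+[x,y,0]
def crop(pt,o,off): return np.array(o)+(np.array(pt,float)-off)/[400/133,3]
E
python3 - <<'E'
from fit import *
t,s=eyes.snapshot("top"),eyes.snapshot("scene")
ft=crop([(530,350),(648,385),(617,538),(503,503)],(159,216),(400,300))
fs=crop([(515,35),(655,45),(717,148),(572,152)],(322,275),(400,0))
best=None
for k in range(4):
  for w in(fs,fs[::-1]):
    r=least_squares(lambda q:np.r_[(proj(t,face_pts(q)[2])-ft).ravel(),(proj(s,face_pts(q)[2])-np.roll(w,k,0)).ravel()],[.49,.2,-.2,.4])
    if best is None or r.cost<best.cost:best=r
print("face",best.x,best.fun.round(1),face_pts(best.x)[0])
ct=crop([(105,337),(253,323),(288,572),(133,587)],(338,200),(0,300))
cs=crop([(138,257),(55,170),(250,70),(342,142)],(199,170),(0,0))
b=None
for k in range(4):
  for w in(cs,cs[::-1]):
    r=least_squares(lambda q:np.r_[(proj(t,cradle_pts(q))-ct).ravel(),(proj(s,cradle_pts(q))-np.roll(w,k,0)).ravel()],[.515,-.235,.1])
    if b is None or r.cost<b.cost:b=r
print("cradle",b.x,b.fun.round(1))
x,y,a=b.x
print("knob axis",x+.086*np.cos(a),y+.086*np.sin(a))
# knob bar ends in top
for uv,z in (((190,350),.0585),((199,402),.0585),((195,435),.0255)): print(onz(t,crop(uv,(338,200),(0,300)),z))
E
```

```text
face [ 0.51137456  0.19850168 -0.24788546  0.4535776 ] [-1.7  1.3 -1.5 -0.1 -1.5 -1.2 -1.9  0.3 -1.3 -3.  -1.7 -0.4 -0.4 -0.6
 -0.  -0.8] [0.50033001 0.20129696 0.09637102]
cradle [ 0.51673549 -0.23100483  0.10860116] [-2.  -0.1 -0.5 -0.3 -0.2  0.6 -0.9  0.8 -1.  -1.6 -1.5 -0.4  0.4 -1.
 -0.6 -1.1]
knob axis 0.6022288350551275 -0.22168348167977833
[ 0.62252827 -0.22009721  0.0585    ]
[ 0.58131747 -0.22614755  0.0585    ]
[ 0.5615634  -0.22803115  0.0255    ]
```

```bash
cat >> fit.py <<'E'
def plan(pos,R,n,st=None):
    st=st or readout.observe(); R0=Ro.from_euler('xyz',st["orientation"],degrees=True)
    d=R0.inv().apply(np.array(pos)-st["tool_pos"]); w=(R0.inv()*R).as_rotvec()/n
    S=sum(Ro.from_rotvec(w*k).as_matrix() for k in range(n))
    print("n",n,"cm",(np.linalg.solve(S,d)*100).round(3),"deg",np.degrees(w).round(3)); 
def down(yaw): return Ro.from_euler('xyz',[180,0,yaw],degrees=True)
E
python3 - <<'E'
from fit import *
plan([.602,-.2235,.12],down(8.4),18)
E
```

```text
n 18 cm [ 2.514 -1.66   0.618] deg [0.   0.   0.71]
```

Emit:
send_rows([
  [2.514, -1.66, 0.4, 0, 0, 0.71, 100],
  [2.514, -1.66, 0.4, 0, 0, 0.71, 100],
  [2.514, -1.66, 0.4, 0, 0, 0.71, 100],
  [2.514, -1.66, 0.4, 0, 0, 0.71, 100],
  [2.514, -1.66, 0.4, 0, 0, 0.71, 100],
  [2.514, -1.66, 0.4, 0, 0, 0.71, 100],
  [2.514, -1.66, 0.4, 0, 0, 0.71, 100],
  [2.514, -1.66, 0.4, 0, 0, 0.71, 100],
  [2.514, -1.66, 0.4, 0, 0, 0.71, 100],
  [2.514, -1.66, 0.4, 0, 0, 0.71, 100],
])

```text
time: 2.93
tool_pos: [0.4325, -0.3928, 0.1914]
orientation: [180.0, -0.0, 14.0]
wrist_force: [1.0, -1.0, -0.6]
gripper_width: 1.002
gripper_force: 0.0
```

Run:
```python
from fit import *
plan([.602,-.2235,.11],down(8.4),9)
```

```text
n 9 cm [ 2.222 -1.467  0.904] deg [ 0.003 -0.002  0.627]
```

Emit:
send_rows([
  [2.222, -1.467, 0.904, 0, 0, 0.627, 100],
  [2.222, -1.467, 0.904, 0, 0, 0.627, 100],
  [2.222, -1.467, 0.904, 0, 0, 0.627, 100],
  [2.222, -1.467, 0.904, 0, 0, 0.627, 100],
  [2.222, -1.467, 0.904, 0, 0, 0.627, 100],
  [2.222, -1.467, 0.904, 0, 0, 0.627, 100],
  [2.222, -1.467, 0.904, 0, 0, 0.627, 100],
  [2.222, -1.467, 0.904, 0, 0, 0.627, 100],
  [2.222, -1.467, 0.904, 0, 0, 0.627, 100],
  [0, 0, 0, 0, 0, 0, 100],
])

```text
time: 3.77
tool_pos: [0.6025, -0.2208, 0.1078]
orientation: [-179.8, 0.1, 8.6]
wrist_force: [-0.9, 1.2, -0.4]
gripper_width: 0.998
gripper_force: 0.0
```

Run:
```python
from fit import *
st=readout.observe();print(st["tool_pos"],st["orientation"])
ims=[]
for n in("top","scene"):
    p=eyes.snapshot(n); u=proj(p,[.602,-.2235,.0465])[0].astype(int)
    i=p["img"].copy()
    i=i[u[1]-50:u[1]+50,u[0]-66:u[0]+67,::-1]; ims.append(cv2.resize(i,(400,300),interpolation=cv2.INTER_CUBIC)); print(u)
cv2.imwrite("pics/k.png",np.hstack(ims))
plan([.602,-.2235,.033],down(8.4),9)
```

```text
[ 0.60251121 -0.2207915   0.10783294] [-1.79840743e+02  6.24419851e-02  8.63455691e+00]
[401 226]
[244 219]
n 9 cm [ 0.01  -0.001  0.849] deg [-0.003  0.007  0.019]
```

View pics/k.png

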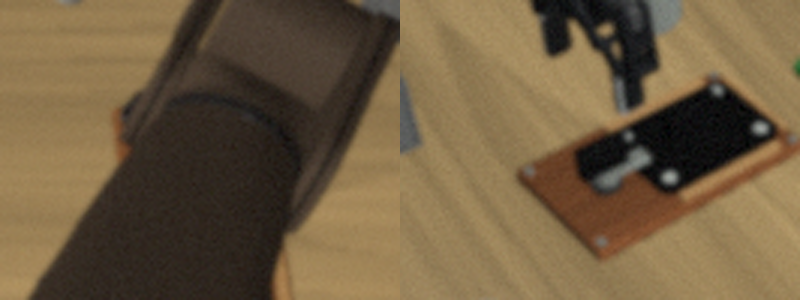

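The top view is hidden by the arm. The scene crop shows the knob bar at about (610,140), untouched, with the gripper above it. I'm going down.

Emit:
send_rows([
  [0, 0, 1.1, 0, 0, 0, 100],
  [0, 0, 1.1, 0, 0, 0, 100],
  [0, 0, 1.1, 0, 0, 0, 100],
  [0, 0, 1.1, 0, 0, 0, 80],
  [0, 0, 1.1, 0, 0, 0, 60],
  [0, 0, 1.1, 0, 0, 0, 50],
  [0, 0, 1.0, 0, 0, 0, 40],
  [0, 0, 0, 0, 0, 0, 20],
  [0, 0, 0, 0, 0, 0, 0],
  [0, 0, 0, 0, 0, 0, 0],
], newtons=40)

```text
time: 4.7
tool_pos: [0.6004, -0.2247, 0.0327]
orientation: [-180.0, 0.1, 8.4]
wrist_force: [1.4, -3.0, -7.6]
gripper_width: 0.145
gripper_force: 44.2
```

Emit:
send_rows([
  [0, 0, 0, 0, 0, 0, 0],
  [0, 0, 0, 0, 0, 0, 0],
  [0, 0, 0, 0, 0, 0, 0],
  [0, 0, 0, 0, 0, 0, 0],
  [0, 0, 0, 0, 0, 0, 0],
  [0, 0, 0, 0, 0, 0, 0],
  [0, 0, 0, 0, 0, 0, 0],
  [0, 0, 0, 0, 0, -2, 0],
  [0, 0, 0, 0, 0, -2, 0],
  [0, 0, 0, 0, 0, 0, 0],
])

```text
time: 5.53
tool_pos: [0.6004, -0.2249, 0.0328]
orientation: [180.0, 0.1, 12.5]
wrist_force: [1.7, -5.1, -14.9]
gripper_width: 0.146
gripper_force: 43.2
```

Run:
```python
from fit import *
print(readout.observe())
```

```text
{'time': 5.5333, 'q': array([-2.95671463e+01,  2.50259286e+01,  1.01800067e+02, -7.08966175e-02,
        5.32005677e+01,  4.79454342e+01]), 'dq': array([ 0.0878283 , -0.03901538, -0.02413712, -0.09773452, -0.00713356,
        1.80545662]), 'joint_torque': array([  2.79710077, -49.24893379, -27.8924793 ,   0.7013643 ,
         0.97425386,  -0.08616803]), 'tool_pos': array([ 0.60041151, -0.22490336,  0.0327713 ]), 'orientation': array([1.79975670e+02, 5.77524537e-02, 1.25298886e+01]), 'wrist_force': array([  1.72622879,  -5.0992822 , -14.91326862]), 'torque': array([-0.80999862, -0.26073331,  0.02952551]), 'gripper_force': 43.24493587017059, 'gripper_width': 0.1463096661614428}
```

Emit:
send_rows([
  [0, 0, 0, 0, 0, -4, 0],
  [0, 0, 0, 0, 0, -4, 0],
  [0, 0, 0, 0, 0, -4, 0],
  [0, 0, 0, 0, 0, -4, 0],
  [0, 0, 0, 0, 0, -4, 0],
  [0, 0, 0, 0, 0, -4, 0],
  [0, 0, 0, 0, 0, -4, 0],
  [0, 0, 0, 0, 0, -4, 0],
  [0, 0, 0, 0, 0, -4, 0],
  [0, 0, 0, 0, 0, -4, 0],
])

```text
time: 6.37
tool_pos: [0.6015, -0.2269, 0.0328]
orientation: [179.7, 0.1, 52.6]
wrist_force: [5.5, -10.4, -19.5]
gripper_width: 0.141
gripper_force: 42.7
```

Emit:
send_rows([
  [0, 0, 0, 0, 0, -4, 0],
  [0, 0, 0, 0, 0, -4, 0],
  [0, 0, 0, 0, 0, -4, 0],
  [0, 0, 0, 0, 0, -4, 0],
  [0, 0, 0, 0, 0, -4, 0],
  [0, 0, 0, 0, 0, -4, 0],
  [0, 0, 0, 0, 0, -4, 0],
  [0, 0, 0, 0, 0, -4, 0],
  [0, 0, 0, 0, 0, -4, 0],
  [0, 0, 0, 0, 0, -3, 0],
])

```text
time: 7.2
tool_pos: [0.6036, -0.2276, 0.0329]
orientation: [179.5, 0.4, 91.6]
wrist_force: [13.0, -11.9, -23.9]
gripper_width: 0.142
gripper_force: 42.0
```

Emit:
send_rows([
  [0, 0, 0, 0, 0, 0, 45],
  [0, 0, 0, 0, 0, 0, 45],
  [0, 0, 0, 0, 0, 0, 45],
  [0, 0, -1, 0, 0, 0, 45],
  [0, 0, -2, 0, 0, 0, 45],
  [0, 0, -2, 0, 0, 0, 45],
  [0, 0, -2, 0, 0, 0, 45],
  [0, 0, -2, 0, 0, 0, 45],
  [0, 0, -1, 0, 0, 0, 45],
  [0, 0, 0, 0, 0, 0, 45],
])

```text
time: 8.03
tool_pos: [0.6033, -0.2253, 0.1392]
orientation: [179.6, 0.2, 91.5]
wrist_force: [0.1, -0.0, 0.1]
gripper_width: 0.446
gripper_force: 0.0
```

Run:
```python
from fit import *
plan([.47,-.235,.14],down(6.2),16)
```

```text
n 16 cm [-0.622 -0.674 -0.007] deg [ 0.031 -0.007  5.329]
```

Emit:
send_rows([
  [0, 0, 0, 0, 0, 5.3, 50],
  [-0.6, -0.6, 0, 0, 0, 5.3, 60],
  [-0.6, -0.6, 0, 0, 0, 5.3, 70],
  [-0.6, -0.6, 0, 0, 0, 5.3, 80],
  [-0.6, -0.6, 0, 0, 0, 5.3, 90],
  [-0.6, -0.6, 0, 0, 0, 5.3, 100],
  [-0.6, -0.6, 0, 0, 0, 5.3, 100],
  [-0.6, -0.6, 0, 0, 0, 5.3, 100],
  [-0.6, -0.6, 0, 0, 0, 5.3, 100],
  [-0.6, -0.6, 0, 0, 0, 5.3, 100],
])

```text
time: 8.87
tool_pos: [0.5302, -0.2494, 0.1329]
orientation: [-179.9, 0.0, 38.2]
wrist_force: [-0.3, 0.4, 0.1]
gripper_width: 1.002
gripper_force: 0.0
```

Run:
```python
from fit import *
plan([.519,-.235,.14],down(6.2),8)
s=eyes.snapshot("scene");t=eyes.snapshot("top")
np.save("s.npy",s["img"]);np.save("t.npy",t["img"])
print(s.get("shot"),t.get("shot"))
a=cv2.resize(s["img"][165:265,199:332,::-1],(400,300),interpolation=2)
b=cv2.resize(t["img"][200:300,338:471,::-1],(400,300),interpolation=2)
c=cv2.resize(s["img"][275:375,322:455,::-1],(400,300),interpolation=2)
d=cv2.resize(t["img"][216:316,159:292,::-1],(400,300),interpolation=2)
cv2.imwrite("pics/r.png",np.vstack([np.hstack([a,b]),np.hstack([c,d])]))
```

```text
n 8 cm [-0.055 -0.225 -0.089] deg [-0.013  0.007  3.996]
9 10
```

View pics/r.png

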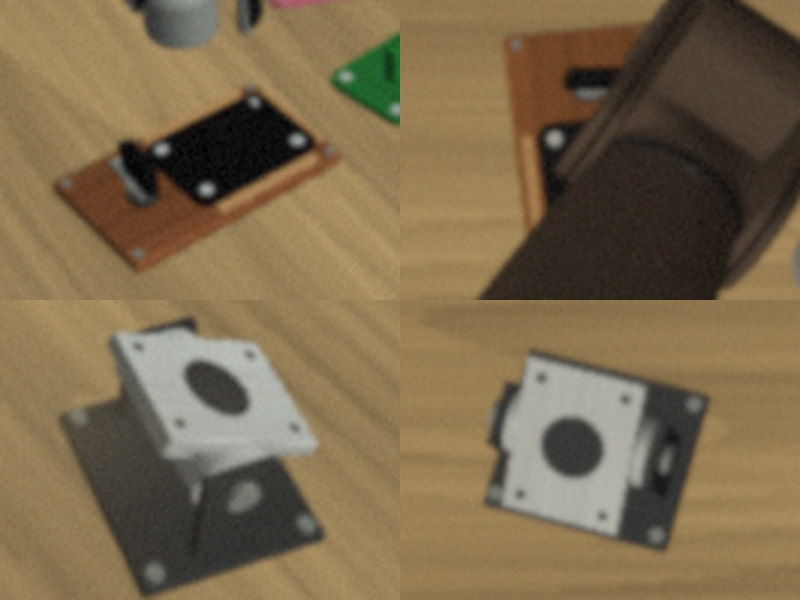

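The knob bar now lies across the board (scene crop (140,170), top (590,80)), with the tongue clear and all four cover screws free. The face shows four holes and a central disc in both views. I'll use these to refine the face pose.

```bash
cat > fitface.py <<'E'
from fit import *
def run(s,t,prn=True):
    def cen(g,uv,r):
        u0=np.array(uv)
        for _ in range(4):
            x,y=np.round(u0).astype(int); w=g[y-r:y+r+1,x-r:x+r+1].astype(float)
            d=np.clip(np.percentile(w,70)-6-w,0,None); Y,X=np.mgrid[y-r:y+r+1,x-r:x+r+1]
            u0=np.array([(d*X).sum(),(d*Y).sum()])/d.sum()
        return u0
    gs=cv2.cvtColor(s["img"],6+1);gt=cv2.cvtColor(t["img"],7)
    S=[cen(gs,crop(q,(322,275),(0,300)),2) for q in((138,346),(250,355),(294,428),(180,423))]
    T=[cen(gt,crop(q,(159,216),(400,300)),2) for q in((542,378),(626,399),(602,517),(520,494))]
    Sc,Tc=cen(gs,crop((216,388),(322,275),(0,300)),14),cen(gt,crop((573,447),(159,216),(400,300)),14)
    print(np.round(S+[Sc],1).tolist(),np.round(T+[Tc],1).tolist())
    best=None
    for k in range(4):
        W=np.roll(S,k,0)
        for V in (W,W[::-1]):
            def f(q):
                c,B,_=face_pts(q[:4]); a,b=q[4:6]
                P=c+np.array([[a,b,0],[a,-b,0],[-a,-b,0],[-a,b,0],[0,0,0]])@B.T
                wt=np.array([1,1,1,1,1.])[:,None]
                return np.r_[((proj(t,P)-np.r_[T,[Tc]]-q[6:8])*wt).ravel(),((proj(s,P)-np.r_[V,[Sc]]-q[8:10])*wt).ravel(),q[6:]/1.0]
            r=least_squares(f,[.51,.2,-.25,.45,.046,.033,0,0,0,0])
            if best is None or r.cost<best.cost:best=r
    J=best.jac; C=np.linalg.inv(J.T@J)*.16
    print(best.x.round(4),"sd",np.sqrt(np.diag(C))[:4].round(4),best.fun.round(1),face_pts(best.x[:4])[0].round(4))
    return best.x
E
python3 - <<'E'
from fitface import *
s,t=eyes.snapshot("scene"),eyes.snapshot("top")
run(s,t)
for uv in((555,137),):pass
E
```

```text
[[367.6, 290.1], [404.7, 292.9], [419.5, 317.1], [381.3, 315.6], [393.5, 304.0]] [[205.5, 241.4], [233.6, 248.7], [225.8, 287.6], [198.5, 280.3], [215.9, 264.6]]
[ 0.51    0.1971 -0.2479  0.4678  0.0469  0.0319  0.048   0.4269 -0.2792
  0.3254] sd [0.0007 0.0007 0.0062 0.0114] [ 0.1  0.1 -0.   0.1 -0.1  0.1  0.   0.1 -0.   0.1  0.   0.2 -0.2  0.1
 -0.1  0.1 -0.1  0.1  0.  -0.2  0.   0.4 -0.3  0.3] [0.4986 0.2    0.0962]
```

Emit:
send_rows([
  [-0.06, -0.22, 0, 0, 0, 4, 100],
  [-0.06, -0.22, 0, 0, 0, 4, 100],
  [-0.06, -0.22, 0, 0, 0, 4, 100],
  [-0.06, -0.22, 0, 0, 0, 4, 100],
  [-0.06, -0.22, 0, 0, 0, 4, 100],
  [-0.06, -0.22, 0, 0, 0, 4, 100],
  [-0.06, -0.22, 0, 0, 0, 4, 100],
  [-0.06, -0.22, 0, 0, 0, 4, 100],
  [0, 0, 0, 0, 0, 0, 100],
  [0, 0, 0, 0, 0, 0, 100],
])

```text
time: 9.9
tool_pos: [0.5201, -0.2358, 0.1338]
orientation: [-180.0, -0.0, 6.6]
wrist_force: [-0.1, -0.4, -0.1]
gripper_width: 0.998
gripper_force: 0.0
```

Run:
```python
from fit import *
plan([.519,-.235,.033],down(6.2),9)
s=eyes.snapshot("scene")
# four screws of the cover, scene (crop 1 px), on upper face z=.018
P=[onz(s,crop(q,(199,165),(0,0)),.019) for q in((162,149),(254,101),(298,140),(207,189))]
P=np.array(P);print(P.round(4),P.mean(0)); e=(P[1]-P[0]+P[2]-P[3]);print(np.degrees(np.arctan2(-e[1],-e[0])))
```

```text
n 9 cm [-0.011 -0.01   1.12 ] deg [-0.001 -0.     0.049]
[[ 0.5645 -0.2578  0.019 ]
 [ 0.4691 -0.2689  0.019 ]
 [ 0.4645 -0.2045  0.019 ]
 [ 0.5574 -0.1943  0.019 ]] [ 0.51389939 -0.23137257  0.019     ]
6.453739693792233
```

Emit:
send_rows([
  [-0.04, 0, 1.3, 0, 0, 0.2, 100],
  [-0.04, 0, 1.3, 0, 0, 0, 100],
  [-0.04, 0, 1.3, 0, 0, 0, 100],
  [-0.04, 0, 1.3, 0, 0, 0, 100],
  [-0.04, 0, 1.3, 0, 0, 0, 90],
  [-0.04, 0, 1.3, 0, 0, 0, 80],
  [0, 0, 1.3, 0, 0, 0, 70],
  [0, 0, 0.9, 0, 0, 0, 60],
  [0, 0, 0, 0, 0, 0, 50],
  [0, 0, 0, 0, 0, 0, 40],
])

```text
time: 10.78
tool_pos: [0.5171, -0.2361, 0.0332]
orientation: [-179.9, 0.1, 6.2]
wrist_force: [0.3, 0.6, 1.0]
gripper_width: 0.402
gripper_force: 0.0
```

Emit:
send_rows([
  [0, 0, 0, 0, 0, 0, 30],
  [0, 0, 0, 0, 0, 0, 20],
  [0, 0, 0, 0, 0, 0, 10],
  [0, 0, 0, 0, 0, 0, 0],
  [0, 0, 0, 0, 0, 0, 0],
  [0, 0, 0, 0, 0, 0, 0],
  [0, 0, 0, 0, 0, 0, 0],
  [0, 0, 0, 0, 0, 0, 0],
  [0, 0, 0, 0, 0, 0, 0],
  [0, 0, 0, 0, 0, 0, 0],
], newtons=60)

```text
time: 11.62
tool_pos: [0.5182, -0.2367, 0.0352]
orientation: [179.9, -0.1, 6.2]
wrist_force: [-0.4, 1.1, 5.4]
gripper_width: 0.144
gripper_force: 63.6
```

Emit:
send_rows([
  [0, 0, 0, 0, 0, 0, 40],
  [0, 0, 0, 0, 0, 0, 40],
  [0, 0, 0.4, 0, 0, 0, 40],
  [0, 0, 0.4, 0, 0, 0, 40],
  [0, 0, 0.2, 0, 0, 0, 40],
  [0, 0, 0, 0, 0, 0, 25],
  [0, 0, 0, 0, 0, 0, 10],
  [0, 0, 0, 0, 0, 0, 0],
  [0, 0, 0, 0, 0, 0, 0],
  [0, 0, 0, 0, 0, 0, 0],
], newtons=60)

```text
time: 12.45
tool_pos: [0.5171, -0.2361, 0.0237]
orientation: [-180.0, 0.0, 6.2]
wrist_force: [0.4, 0.8, -1.8]
gripper_width: 0.15
gripper_force: 59.9
```

Emit:
send_rows([
  [0, 0, 0, 0, 0, 0, 0],
  [0, 0, -0.5, 0, 0, 0, 0],
  [0, 0, -1, 0, 0, 0, 0],
  [0, 0, -1.5, 0, 0, 0, 0],
  [0, 0, -2, 0, 0, 0, 0],
  [0, 0, -2.5, 0, 0, 0, 0],
  [0, 0, -2.5, 0, 0, 0, 0],
  [0, 0, -2.5, 0, 0, 0, 0],
  [0, 0, -2.5, 0, 0, 0, 0],
  [0, 0, -2, 0, 0, 0, 0],
])

```text
time: 13.28
tool_pos: [0.5179, -0.2366, 0.1975]
orientation: [179.9, -0.2, 6.2]
wrist_force: [0.5, -0.3, -1.7]
gripper_width: 0.154
gripper_force: 59.9
```

Run:
```python
from fit import *
st=readout.observe();print(st["tool_pos"],st["orientation"],st["q"].round(1),st["wrist_force"],st["gripper_width"])
x,y,yaw,th=.51,.1971,-.2479,.4678
c,B,_=face_pts((x,y,yaw,th))
# cover underside flat on face: tool x = face x, tool z=-face z
Rt=Ro.from_matrix(np.c_[B[:,0],-B[:,1],-B[:,2]])
for h in (.0117+.08,):
    plan(c+B[:,2]*h,Rt,20); print(c+B[:,2]*h,Rt.as_euler('xyz',degrees=True))
R0=Ro.from_euler('xyz',st["orientation"],degrees=True)
s=eyes.snapshot("scene"); cv2.imwrite("pics/l.png",cv2.resize(s["img"][60:300,140:460,::-1],(800,600),interpolation=2))
```

```text
[ 0.51789907 -0.23656642  0.19753654] [ 1.79866041e+02 -1.55239973e-01  6.24884800e+00] [-34.8   4.8 107.4   0.   67.6  49. ] [ 0.48793635 -0.32785762 -1.68541289] 0.15371166342591325
n 20 cm [-0.441 -2.225 -0.034] deg [-0.234  1.317  1.005]
[0.45854875 0.21012263 0.1780546 ] [180.         -26.80296566 -14.20362374]
```

View pics/l.png

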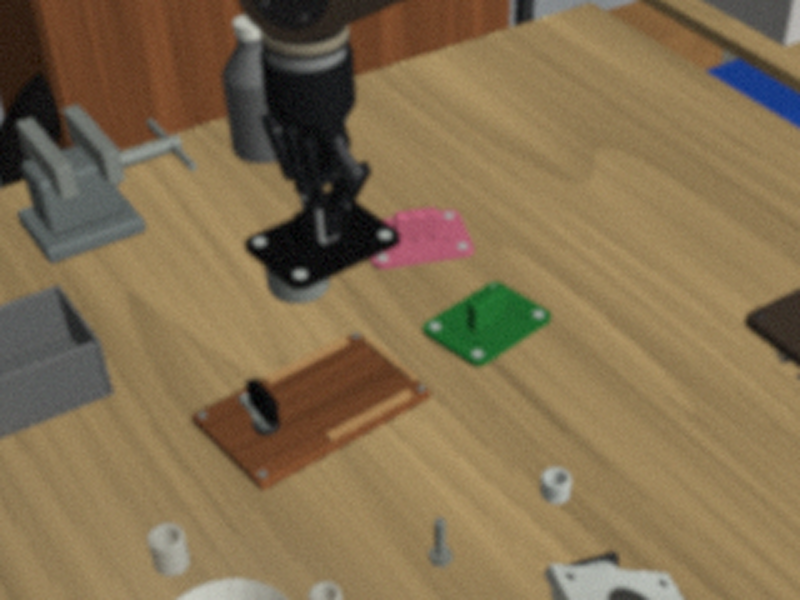

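The cover is held level at crop (320,240), the cradle is empty, and the knob and bystanders are in place. Carrying it over to the face now.

Emit:
send_rows([
  [-0.441, -2.225, -0.034, -0.234, 1.317, 1.005, 0],
  [-0.441, -2.225, -0.034, -0.234, 1.317, 1.005, 0],
  [-0.441, -2.225, -0.034, -0.234, 1.317, 1.005, 0],
  [-0.441, -2.225, -0.034, -0.234, 1.317, 1.005, 0],
  [-0.441, -2.225, -0.034, -0.234, 1.317, 1.005, 0],
  [-0.441, -2.225, -0.034, -0.234, 1.317, 1.005, 0],
  [-0.441, -2.225, -0.034, -0.234, 1.317, 1.005, 0],
  [-0.441, -2.225, -0.034, -0.234, 1.317, 1.005, 0],
  [-0.441, -2.225, -0.034, -0.234, 1.317, 1.005, 0],
  [-0.441, -2.225, -0.034, -0.234, 1.317, 1.005, 0],
])

```text
time: 14.17
tool_pos: [0.4661, -0.0144, 0.1898]
orientation: [178.8, -13.4, -3.8]
wrist_force: [0.1, 0.5, -2.0]
gripper_width: 0.15
gripper_force: 59.9
```

Emit:
send_rows([
  [-0.441, -2.225, -0.034, -0.234, 1.317, 1.005, 0],
  [-0.441, -2.225, -0.034, -0.234, 1.317, 1.005, 0],
  [-0.441, -2.225, -0.034, -0.234, 1.317, 1.005, 0],
  [-0.441, -2.225, -0.034, -0.234, 1.317, 1.005, 0],
  [-0.441, -2.225, -0.034, -0.234, 1.317, 1.005, 0],
  [-0.441, -2.225, -0.034, -0.234, 1.317, 1.005, 0],
  [-0.441, -2.225, -0.034, -0.234, 1.317, 1.005, 0],
  [-0.441, -2.225, -0.034, -0.234, 1.317, 1.005, 0],
  [-0.441, -2.225, -0.034, -0.234, 1.317, 1.005, 0],
  [-0.441, -2.225, -0.034, -0.234, 1.317, 1.005, 0],
])

```text
time: 15.0
tool_pos: [0.4573, 0.2115, 0.1754]
orientation: [-179.9, -26.7, -14.3]
wrist_force: [-0.7, 0.2, -1.8]
gripper_width: 0.151
gripper_force: 59.9
```

Run:
```python
from fit import *
s=eyes.snapshot("scene");st=readout.observe();print(st["tool_pos"],st["orientation"],st["q"].round(1),st["gripper_width"])
c,B,_=face_pts((.51,.1971,-.2479,.4678))
Rt=Ro.from_matrix(np.c_[B[:,0],-B[:,1],-B[:,2]])
plan(c+B[:,2]*(.0117+.03),Rt,10)
R0=Ro.from_euler('xyz',st["orientation"],degrees=True).as_matrix()
P=st["tool_pos"]+np.array([[a*.0469,b*.0319,.0117-.006] for a,b in((1,1),(1,-1),(-1,-1),(-1,1))])@R0.T
print(proj(s,P).round(1))
u=proj(s,st["tool_pos"])[0].astype(int);print(u)
x0,y0=u[0]-66,u[1]-50
cv2.imwrite("pics/m.png",cv2.resize(s["img"][y0:y0+100,x0:x0+133,::-1],(800,600),interpolation=2));print(x0,y0)
```

```text
[0.457058   0.21439014 0.1748786 ] [-179.69333927  -26.67267273  -14.29196075] [ 20.9 -11.8 128.6 -21.9  42.9 138.6] 0.15061897275421438
n 10 cm [0.037 0.039 0.483] deg [-0.027  0.013 -0.008]
[[391.6 260.2]
 [407.4 285.5]
 [446.  288.7]
 [429.3 264.6]]
[420 272]
354 222
```

View pics/m.png

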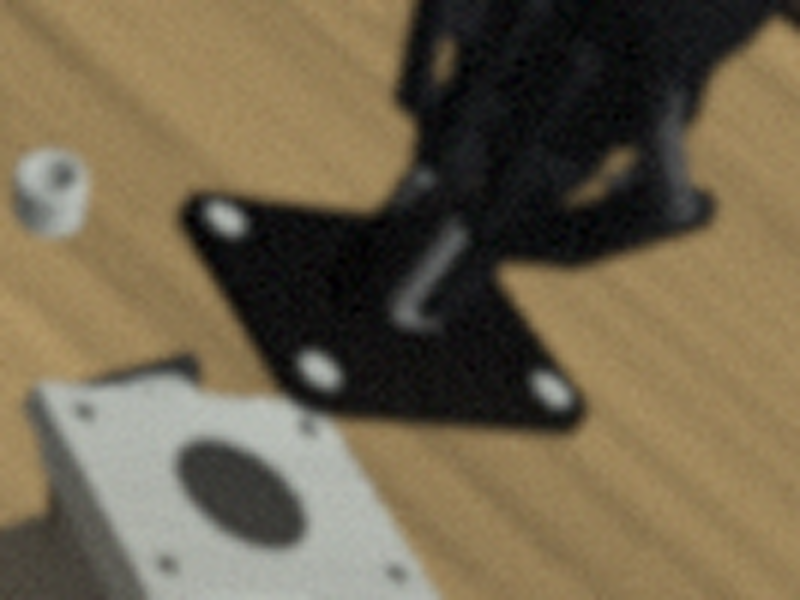

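The held cover is parallel over the face. Its screws at (226,217), (320,370) and (550,390) lie within about 2 px of the prediction, taken while the arm was still settling. I'll go closer, let it settle and measure again.

Emit:
send_rows([
  [0.04, 0, 0.7, 0, 0, 0, 0],
  [0.04, 0, 0.7, 0, 0, 0, 0],
  [0.04, 0, 0.7, 0, 0, 0, 0],
  [0.04, 0, 0.6, 0, 0, 0, 0],
  [0.04, 0, 0.6, 0, 0, 0, 0],
  [0.04, 0, 0.6, 0, 0, 0, 0],
  [0.04, 0, 0.5, 0, 0, 0, 0],
  [0, 0, 0.4, 0, 0, 0, 0],
  [0, 0, 0, 0, 0, 0, 0],
  [0, 0, 0, 0, 0, 0, 0],
])

```text
time: 15.88
tool_pos: [0.4813, 0.2044, 0.1336]
orientation: [-179.9, -26.6, -14.3]
wrist_force: [0.5, -0.1, -2.1]
gripper_width: 0.152
gripper_force: 59.9
```

```bash
cat > hov.py <<'E'
from fit import *
def bright(g,u0,r=3):
    for _ in range(4):
        x,y=np.round(u0).astype(int); w=g[y-r:y+r+1,x-r:x+r+1].astype(float)
        d=np.clip(w-90,0,None); Y,X=np.mgrid[y-r:y+r+1,x-r:x+r+1]
        if d.sum()==0:return np.array([np.nan]*2)
        u0=np.array([(d*X).sum(),(d*Y).sum()])/d.sum()
    return u0
a0=readout.observe()["tool_pos"]; s=eyes.snapshot("scene");st=readout.observe()
print(a0.round(4),st["tool_pos"].round(4),st["orientation"].round(2),st["wrist_force"].round(1),st["torque"].round(2))
c,B,_=face_pts((.51,.1971,-.2479,.4678))
Rt=Ro.from_matrix(np.c_[B[:,0],-B[:,1],-B[:,2]])
print("tool wrt face (mm)",((st["tool_pos"]-c)@B*1e3).round(1)); plan(c+B[:,2]*.0117,Rt,10)
R0=Ro.from_euler('xyz',st["orientation"],degrees=True).as_matrix()
L=np.array([[a*.0469,b*.0319,.0117-.007] for a,b in((1,1),(1,-1),(-1,-1))])
pr=proj(s,st["tool_pos"]+L@R0.T)+[.28,-.33]
g=cv2.cvtColor(s["img"],7); ob=np.array([bright(g,u) for u in pr]); print((ob-pr).round(2))
def f(q):
    R=R0@Ro.from_rotvec([0,0,q[2]]).as_matrix()
    return (proj(s,st["tool_pos"]+(L+[q[0],q[1],0])@R.T)+[.28,-.33]-ob).ravel()
if not np.isnan(ob).any():
    r=least_squares(f,[0,0,0]);print("cover in tool x,y mm",r.x[:2]*1e3,"yaw deg",np.degrees(r.x[2]),r.fun.round(2))
u=proj(s,c+.02*B[:,2])[0].astype(int);x0,y0=u[0]-66,u[1]-50;print(x0,y0)
import sys
if len(sys.argv)>1: cv2.imwrite(sys.argv[1],cv2.resize(s["img"][y0:y0+100,x0:x0+133,::-1],(800,600),interpolation=2))
E
python3 hov.py
```

```text
[0.4813 0.2044 0.1336] [0.4814 0.2045 0.1339] [-179.92  -26.62  -14.25] [ 0.3 -0.  -1.7] [0.1  0.42 0.02]
tool wrt face (mm) [ 1.1  0.2 41.7]
n 10 cm [-0.011  0.002  0.3  ] deg [-0.006  0.019 -0.004]
[[0.45 0.05]
 [0.43 0.1 ]
 [0.33 0.08]]
cover in tool x,y mm [-0.90710493 -0.12169898] yaw deg -4.619303008628305e-05 [-0.04  0.03 -0.01 -0.03  0.06 -0.01]
332 246
```

Emit:
send_rows([
  [0, 0, 0.5, 0, 0, 0, 0],
  [0, 0, 0.5, 0, 0, 0, 0],
  [0, 0, 0.5, 0, 0, 0, 0],
  [0, 0, 0.4, 0, 0, 0, 0],
  [0, 0, 0.3, 0, 0, 0, 0],
  [0, 0, 0.2, 0, 0, 0, 0],
  [0, 0, 0.1, 0, 0, 0, 0],
  [0, 0, 0, 0, 0, 0.1, 0],
  [0, 0, 0, 0, 0, 0, 0],
  [0, 0, 0, 0, 0, 0, 0],
])

```text
time: 16.77
tool_pos: [0.4923, 0.2019, 0.1118]
orientation: [-179.9, -26.6, -14.4]
wrist_force: [-0.0, -0.2, -1.6]
gripper_width: 0.156
gripper_force: 60.0
```

```bash
python3 hov.py
```

```text
[0.4923 0.2019 0.1118] [0.4923 0.2019 0.1118] [-179.85  -26.63  -14.36] [-1.   0.3 -1.2] [0.13 0.34 0.01]
tool wrt face (mm) [ 1.1  0.3 16.9]
n 10 cm [-0.011  0.003  0.052] deg [-0.008  0.017 -0.014]
[[ 0.39  0.09]
 [ 0.37  0.02]
 [ 0.4  -0.08]]
cover in tool x,y mm [-0.94695367  0.05534975] yaw deg -0.09294923179499437 [-0.01 -0.05  0.06  0.01 -0.05  0.04]
332 246
```

Emit:
send_rows([
  [0, 0, 0.05, 0, 0, 0, 0],
  [0, 0, 0.05, 0, 0, 0, 0],
  [0, 0, 0.05, 0, 0, 0, 0],
  [0, 0, 0.05, 0, 0, 0, 0],
  [0, 0, 0.05, 0, 0, 0, 0],
  [0, 0, 0.05, 0, 0, 0, 0],
  [0, 0, 0.05, 0, 0, 0, 0],
  [0, 0, 0.05, 0, 0, 0, 0],
  [0, 0, 0, 0, 0, 0, 0],
  [0, 0, 0, 0, 0, 0, 0],
])

```text
time: 17.65
tool_pos: [0.4939, 0.2014, 0.1079]
orientation: [-179.9, -26.6, -14.4]
wrist_force: [-0.5, 0.5, -1.5]
gripper_width: 0.156
gripper_force: 60.0
```

```bash
python3 hov.py
```

```text
[0.4939 0.2014 0.1079] [0.4939 0.2014 0.1079] [-179.87  -26.61  -14.36] [-0.1 -0.2 -1.9] [0.16 0.36 0.01]
tool wrt face (mm) [ 0.9  0.2 12.7]
n 10 cm [-0.009  0.002  0.01 ] deg [-0.006  0.019 -0.014]
[[ 0.37 -0.08]
 [ 0.36  0.08]
 [ 0.58  0.06]]
cover in tool x,y mm [-1.0692057  -0.05262337] yaw deg 0.14570021885083617 [ 0.09  0.09  0.05 -0.08 -0.16  0.02]
332 246
```

Emit:
send_rows([
  [0, 0, 0.03, 0, 0, 0, 0],
  [0, 0, 0.03, 0, 0, 0, 0],
  [0, 0, 0.03, 0, 0, 0, 0],
  [0, 0, 0.03, 0, 0, 0, 0],
  [0, 0, 0.03, 0, 0, 0, 0],
  [0, 0, 0, 0, 0, 0, 0],
  [0, 0, 0, 0, 0, 0, 0],
  [0, 0, 0, 0, 0, 0, 0],
  [0, 0, 0, 0, 0, 0, 0],
  [0, 0, 0, 0, 0, 0, 0],
])

```text
time: 18.53
tool_pos: [0.4946, 0.2013, 0.1067]
orientation: [-179.9, -26.6, -14.4]
wrist_force: [-1.2, 0.9, -1.6]
gripper_width: 0.151
gripper_force: 60.2
```

```bash
python3 hov.py
```

```text
[0.4946 0.2013 0.1067] [0.4945 0.2012 0.1066] [-179.87  -26.61  -14.36] [-1.1  0.3 -2.5] [0.07 0.4  0.01]
tool wrt face (mm) [ 0.9  0.2 11.2]
n 10 cm [-0.009  0.002 -0.005] deg [-0.006  0.019 -0.014]
[[ 0.33 -0.06]
 [ 0.27 -0.02]
 [ 0.36  0.11]]
cover in tool x,y mm [-0.82311857 -0.04481324] yaw deg 0.22080339347842254 [ 0.03  0.04 -0.   -0.03 -0.04 -0.01]
332 246
```

Emit:
send_rows([
  [0, 0, 0.03, 0, 0, 0, 0],
  [0, 0, 0.03, 0, 0, 0, 0],
  [0, 0, 0.03, 0, 0, 0, 0],
  [0, 0, 0.03, 0, 0, 0, 0],
  [0, 0, 0, 0, 0, 0, 0],
  [0, 0, 0, 0, 0, 0, 0],
  [0, 0, 0, 0, 0, 0, 0],
  [0, 0, 0, 0, 0, 0, 0],
  [0, 0, 0, 0, 0, 0, 0],
  [0, 0, 0, 0, 0, 0, 0],
])

```text
time: 19.42
tool_pos: [0.4946, 0.2012, 0.1065]
orientation: [-179.9, -26.6, -14.4]
wrist_force: [-10.2, -0.3, 8.1]
gripper_width: 0.154
gripper_force: 62.1
```

```bash
python3 hov.py
```

```text
[0.4946 0.2012 0.1065] [0.4946 0.2012 0.1065] [-179.92  -26.58  -14.37] [-11.4  -0.2   8.1] [-0.11  0.9  -0.17]
tool wrt face (mm) [ 0.9  0.2 11.1]
n 10 cm [-0.009  0.002 -0.006] deg [-0.     0.022 -0.015]
[[ 0.35 -0.12]
 [ 0.3  -0.08]
 [ 0.41  0.06]]
cover in tool x,y mm [-0.97460113  0.09120057] yaw deg 0.23774234712224565 [ 0.06  0.05 -0.   -0.03 -0.06 -0.01]
332 246
```

Emit:
send_rows([
  [0, 0, -0.05, 0, 0, 0, 0],
  [0, 0, -0.05, 0, 0, 0, 0],
  [0, 0, 0, 0, 0.1, -0.1, 0],
  [0, 0, 0, 0, 0.12, -0.1, 0],
  [0, 0, 0, 0, 0, 0, 0],
  [-0.01, 0, 0.02, 0, 0, 0, 0],
  [-0.01, 0, 0.02, 0, 0, 0, 0],
  [-0.01, 0, 0.02, 0, 0, 0, 0],
  [0, 0, 0.02, 0, 0, 0, 0],
  [0, 0, 0, 0, 0, 0, 0],
])

```text
time: 20.3
tool_pos: [0.4949, 0.2013, 0.1066]
orientation: [-180.0, -26.9, -14.2]
wrist_force: [-8.8, 0.5, 8.3]
gripper_width: 0.153
gripper_force: 61.9
```

```bash
cat >> hov.py <<'E'
F=(st["wrist_force"]-[-.3,.1,-1.7])@B; T=(st["torque"]-[.12,.38,.01])@B
print("face-frame F",F.round(1),"T",T.round(2),"cop mm",(1e3*(-.182*F[0]-T[1])/F[2]).round(),(1e3*(T[0]-.182*F[1])/F[2]).round())
E
python3 hov.py
```

```text
[0.4949 0.2013 0.1066] [0.4949 0.2013 0.1066] [-179.98  -26.85  -14.16] [-7.3 -0.5  8.8] [-0.04  0.86 -0.14]
tool wrt face (mm) [ 1.1  0.3 11.1]
n 10 cm [-0.011  0.003 -0.006] deg [-0.004 -0.005  0.004]
[[ 0.33 -0.08]
 [ 0.23 -0.12]
 [ 0.37 -0.05]]
cover in tool x,y mm [-0.91783293  0.21077443] yaw deg 0.16189103710678074 [ 0.02 -0.02  0.05 -0.01 -0.07  0.03]
332 246
face-frame F [-1.2 -2.3 12.4] T [-0.31  0.43 -0.02] cop mm -17.0 9.0
```

Emit:
send_rows([
  [0, 0, -0.02, 0, 0, 0, 0],
  [0, 0, 0, 0, 0, 0, 0],
  [0, 0, 0, 0, 0, 0, 0],
  [0, 0, 0, 0, 0, 0, 0],
  [0, 0, 0, 0, 0, 0, 0],
  [0, 0, 0, 0, 0, 0, 0],
  [0, 0, 0, 0, 0, 0, 0],
  [0, 0, 0, 0, 0, 0, 0],
  [0, 0, 0, 0, 0, 0, 0],
  [0, 0, 0, 0, 0, 0, 0],
])

```text
time: 21.18
tool_pos: [0.4949, 0.2013, 0.1066]
orientation: [-180.0, -26.9, -14.1]
wrist_force: [-6.5, -0.7, 5.8]
gripper_width: 0.153
gripper_force: 61.5
```

```bash
python3 hov.py pics/f.png; python3 hov.py | tail -1
```

```text
[0.4949 0.2013 0.1066] [0.4949 0.2013 0.1066] [-179.97  -26.86  -14.15] [-5.9 -0.6  7.1] [ 0.01  0.74 -0.07]
tool wrt face (mm) [ 1.2  0.4 11.1]
n 10 cm [-0.012  0.004 -0.006] deg [-0.005 -0.006  0.005]
[[ 0.31 -0.09]
 [ 0.25 -0.09]
 [ 0.37 -0.03]]
cover in tool x,y mm [-0.89139684  0.1830002 ] yaw deg 0.13146396775979824 [ 0.03  0.01  0.03 -0.02 -0.07  0.02]
332 246
face-frame F [-0.8 -2.1 10.2] T [-0.21  0.32  0.02] cop mm -18.0 16.0
face-frame F [-1.5 -1.9 10.1] T [-0.22  0.33 -0.03] cop mm -5.0 12.0
```

View pics/f.png

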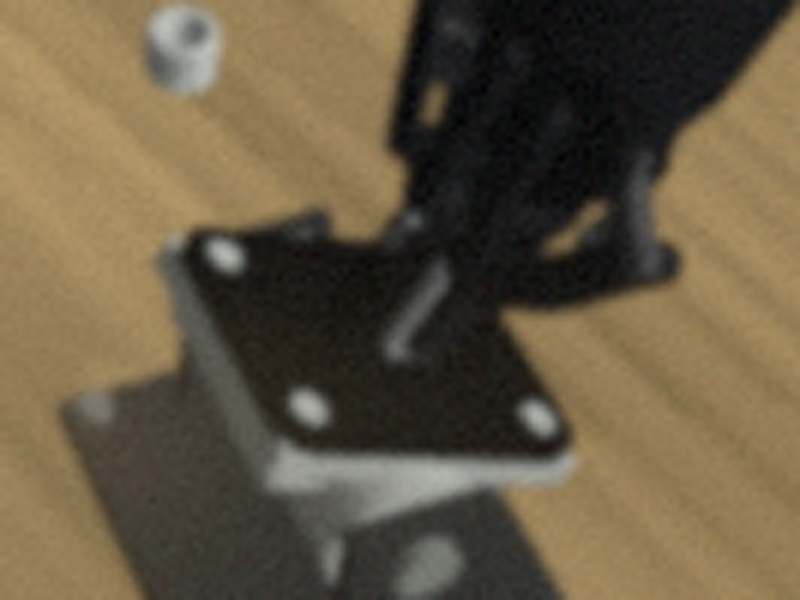

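The picture shows the black cover lying flush on the case. Its edges line up with the face's edges from (175,245) to (275,460) and along to (570,460), with the rib still gripped and a measured push of about 10 N. Handing in.

```bash
python3 -c "
from rig import manip
print(manip.job_done())"
```

```text
the job is handed in; nothing more can be done
None
```

I turned the knob clear and handed the job in at about 21 s with the cover flush on the crankcase face, its edges lined up to about 1 mm by measurement, and the rib still gripped and pressed at about 10 N.

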